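# Seal the gasketed biscuit tub

## Robot

A 6-joint arm with a two-finger parallel gripper is mounted at the origin on a cart in front of the work surface, level with it; the furniture and walls round the work are solid. World frame = base frame: x ahead of the robot, y to its left, z up, the work surface at z = 0. Lengths are in mm, angles in rad, forces in N, time in s.
With the tool pointing down it reaches from about 275 to 825 mm from the base axis. Payload 5.2 kg.
Tool frame: the origin (TCP) lies at the very end of the fingers, on their centre line; the grasp point (between the pads) lies 19 mm behind it; z points along the fingers, y is the line along which they close (so a half turn about z gives the same grasp; the last joint's range is limited). The gripper opens to 93 mm and grips with 3 to 60 N. Pads are 15 mm wide; open, the fingers measure 128 mm over their backs; the gripper's body (75 mm by 188 mm) begins 65 mm behind the grasp point.
Start: joints at [1.052, 0.259, 1.535, -0, 1.348, -0.203], TCP at [170.795, 522.813, 218.653] pointing down, gripper open.
Joint ranges: [-3.14, 3.14], [-0.91, 2.08], [0.19, 2.58], [-1.22, 4.36], [0.22, 2.71], [-3.12, 3.12]. Speed limits (rad/s): [2.57, 2.57, 3.14, 3.14, 3.14, 3.14].

## Interface

Orientations are given as [roll, pitch, yaw] about the fixed x, y, z axes, in that order (R = Rz(yaw) Ry(pitch) Rx(roll)).
In Python, from bench import robot gives the robot as it stands. The module is installed in compiled form; this text tells all that it offers. Calls block until the motion is done:
- robot.move_ptp(position, orientation): joint-space move of the TCP to a pose.
- robot.move_linear(position, ori=None, speed=150, f_stop=None): straight line of the TCP; ori=None keeps the orientation; speed is the mean speed in mm/s. With f_stop (N) it stops when the force on the tool has changed by that much, and returns True; else False.
- robot.move_j(angles): joint-space move.
- robot.move_gripper(opening): opening from 0.0 (shut) to 1.0 (fully open); the grip force is fixed at half the most; returns when the fingers have stopped.
- robot.sleep(seconds).
- robot.inverse_kinematics(position, orientation): joint angles nearest the present ones, or None.
- robot.get_image(name): name is "side" or "top"; returns a dict with "img" (420x560x3 uint8, blue, green, red), "fovy" (degrees; the focal length in pixels is half the picture's height over the tangent of half this angle, whatever the lens; pixels are square), "cx", "cy" (the principal point, pixels), "k1" (the pictures are not rectified: a ray, as slopes to the right and down, at radius r is drawn at 1 + k1 r^2 times it, then the intrinsics apply), "eye" and "orientation" of the camera in the world. Camera axes: x right, y down, z forward; pixel columns grow to the right and rows downward; lengths in mm; the calibration is good to about 2 mm. A picture is of the moment at which its call begins. There is no depth.
A pose or a line that the arm cannot do raises robot.MotionError and nothing moves.
- robot.hand_in(): hands the job in; it is judged then, once.
Readings, each from a call of its own:
- robot.current_t(): time.
- robot.current_qpos(): joint angles.
- robot.current_joint_vel(): joint speeds.
- robot.current_joint_efforts(): joint torques, N m.
- robot.current_tcp_pos(): TCP position.
- robot.current_eef_rot(): TCP orientation.
- robot.current_contact_force(): force on the tool from outside, world axes, zero at the start.
- robot.current_ft_torque(): the same for the moment, N m.
- robot.current_gripper_width(): opening from 0.0 (shut) to 1.0 (fully open).
- robot.current_finger_force(): force on a finger pad.
Only numpy, scipy, OpenCV 4.12 (cv2) and the standard library are available. Lean on these libraries where they do the work, as an engineer would, in place of code of your own. Each camera call takes 0.05 s, during which the arm holds its last target. There are 200 camera calls.

## Task

The heavy lid of the biscuit tub has only been laid on its rubber gasket. Push it down at the thumb pads around its edge, one after another and again where it rocks back up, until it sits flush on the tub's rim all the way round; never push on the lid with more than 70 N. Keep the vent stopper in the middle up until the lid is fully down, then push the stopper right down, and leave the jars on the shelf and the other things around where they are.

Things in the scene. Friction and masses are not known exactly. Their poses are not given: they have to be found in the camera images.
- stand: Wooden stand screwed to the counter, a round white ceramic tub fixed on it (outer radius 72, inner 62, rim top at z 97 mm). Origin: on the counter under the tub's centre; z up, x to the back of the stand. Base board 12 mm thick, x -80 to 152, y +-85 mm. Back board at x 140 to 152, y +-100, up to z 190. Does not move.
- shelf_edge (a point): Middle of the lower front edge of the jar shelf that overhangs the tub from the stand's back: at x 66, z 178 mm of the stand. The shelf is 12 mm thick and spans y +-100; a thin rail along its front reaches z 199 and the jars on it z 267.
- lid: Heavy steel lid (about 0.8 kg): flange disc of radius 75, 10 mm thick, loose on the tub's gasket, kept in place sideways by a 18 mm deep plug in the tub's mouth. Origin: centre of the flange's underside; z up, x to pad_0. Seated, its origin is at z 97 mm of the stand (flange on the rim); at the start it rides up to 8 mm higher, level or askew.
- rim (a point): Centre of the tub's mouth at rim height. The rim holds six rubber gasket sections (radius 67), one under each pad, at unseen heights; each yields to about 9 N, slides down and stays down. A pad yields to 8 to 20 N, then stops hard. Pushing one side can rock the far side up several mm until that is pushed too. Pushing in the middle is no use: it would take over 40 N.
- vent (a joint): Vent stopper in the middle of the lid: 0 = up (open), 0.006 m = pushed right down (shut). It slides down against about 5 N of friction and stays where it is left.
- vent_top (a point): Centre of the top of the vent stopper, a plain grey button of radius 9 mm; its top is 16 mm above the lid's flange top (26 mm above the lid's origin) when up and 20 mm above the lid's origin when pushed down.
- jar_left: Glass jar, 57 mm wide, 77 mm high, standing on the stand's shelf, left one. Origin at the centre of its underside. Bystander.
- jar_right: Glass jar, 53 mm wide, 71 mm high, standing on the stand's shelf, right one. Origin at the centre of its underside. Bystander.
- timer: Round kitchen timer, 63 mm wide, 52 mm high, on the counter. Origin under its centre. Bystander.
- cup: Espresso cup, 64x89x48 mm, on the counter. Origin under its centre. Bystander.
- price_card: Small price card in a wooden foot, 22x68x52 mm, on the counter. Origin under its centre. Bystander.
- pad_0 (a point): Top centre of the round thumb pad (thin rubber disc of radius 11 let into the steel) on the lid's edge at the back, under the shelf's front edge (0 degrees from the lid's x axis, counter-clockwise from above), 61 mm from the lid's centre and 10 mm above the lid's origin; at z 107 mm of the stand when seated there.
- pad_1 (a point): Top centre of the round thumb pad (thin rubber disc of radius 11 let into the steel) on the lid's edge back left (60 degrees from the lid's x axis, counter-clockwise from above), 61 mm from the lid's centre and 10 mm above the lid's origin; at z 107 mm of the stand when seated there.
- pad_2 (a point): Top centre of the round thumb pad (thin rubber disc of radius 11 let into the steel) on the lid's edge front left (120 degrees from the lid's x axis, counter-clockwise from above), 61 mm from the lid's centre and 10 mm above the lid's origin; at z 107 mm of the stand when seated there.
- pad_3 (a point): Top centre of the round thumb pad (thin rubber disc of radius 11 let into the steel) on the lid's edge at the front (180 degrees from the lid's x axis, counter-clockwise from above), 61 mm from the lid's centre and 10 mm above the lid's origin; at z 107 mm of the stand when seated there.
- pad_4 (a point): Top centre of the round thumb pad (thin rubber disc of radius 11 let into the steel) on the lid's edge front right (240 degrees from the lid's x axis, counter-clockwise from above), 61 mm from the lid's centre and 10 mm above the lid's origin; at z 107 mm of the stand when seated there.
- pad_5 (a point): Top centre of the round thumb pad (thin rubber disc of radius 11 let into the steel) on the lid's edge back right (300 degrees from the lid's x axis, counter-clockwise from above), 61 mm from the lid's centre and 10 mm above the lid's origin; at z 107 mm of the stand when seated there.

How it is judged:
By the outcome, as a careful person would: the job done as asked, in the order asked, and still so for the second after the job is handed in, with the robot touching nothing.
It also fails if it takes over 72 s, if anything falls off the work surface, if the arm or the gripper's body presses on something with over 40 N, if the wrist force passes 120 N, or if a joint passes its speed limit or range.

## Working session

There is one attempt and no reset: what is moved stays moved. The work goes in short steps, each a Python script; the robot and the scene stay as the last script left them, time stands still between calls to the robot, and variables do not carry over. Pictures are saved under pics/ and viewed, at most 10 in all, crops included, and the job is handed in when it is done.

```bash
mkdir -p pics
python3 - <<'E'
from bench import robot
import cv2
for n in("side","top"):
    d=robot.get_image(n);cv2.imwrite(f"pics/{n}0.png",d["img"]);print({k:v for k,v in d.items() if k!="img"})
print(robot.current_t(),robot.current_eef_rot())
E
```

```text
{'fovy': 54.3921931149217, 'cx': 283.8407247839159, 'cy': 212.6196607196747, 'k1': 0.029215377319677216, 'eye': array([583.42837268, 857.28349214, 742.72745392]), 'orientation': array([-2.19906413,  0.00963819,  3.07749896])}
{'fovy': 57.58263453172586, 'cx': 280.1378227514732, 'cy': 211.22892527011263, 'k1': -0.0005777327818332877, 'eye': array([ 404.07381611,   22.53884266, 1064.26985566]), 'orientation': array([-2.99871781, -0.01895666, -1.5760754 ])}
0.1 [-3.14005226e+00 -3.38014498e-04  2.82577255e+00]
```

View pics/side0.png

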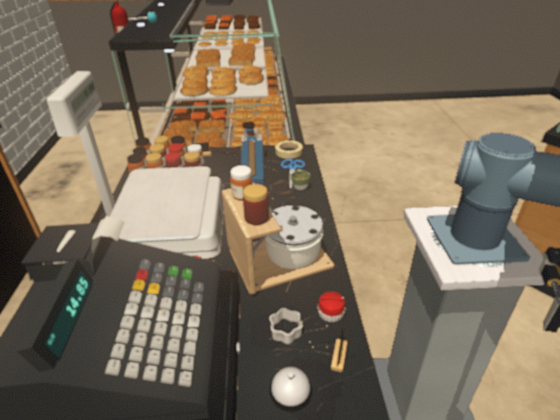

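View pics/top0.png

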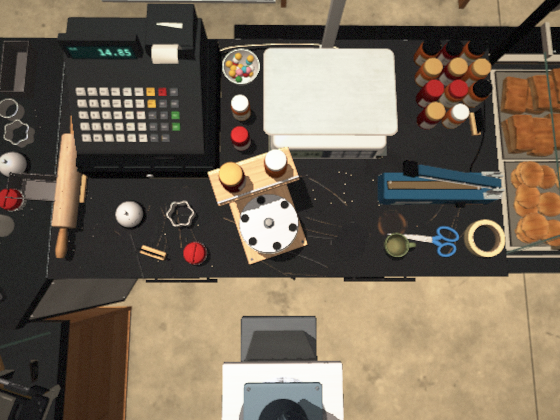

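The stand is at about (268,222) in the top view and (293,225) in the side view. The shelf is at the back, and six black pads show around the lid. I'll enlarge both views.

Run:
```python
import cv2
a=cv2.imread("pics/top0.png")[140:270,195:320];cv2.imwrite("pics/topc.png",cv2.resize(a,None,fx=4.6,fy=4.6,interpolation=cv2.INTER_CUBIC))
a=cv2.imread("pics/side0.png")[160:290,215:345];cv2.imwrite("pics/sidec.png",cv2.resize(a,None,fx=4.6,fy=4.6,interpolation=cv2.INTER_CUBIC))
```

```text
(no output)
```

View pics/topc.png

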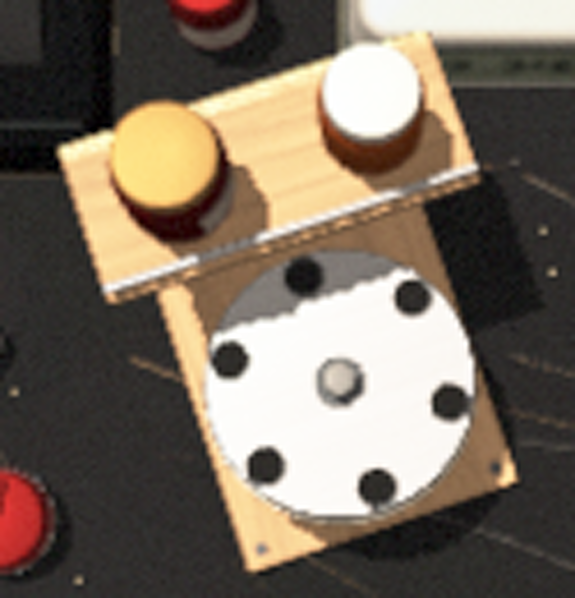

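View pics/sidec.png

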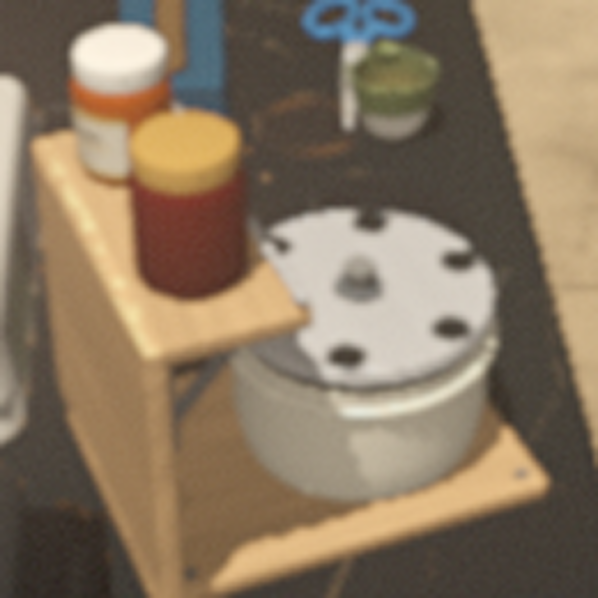

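```bash
cat > vis.py <<'E'
import numpy as np
from scipy.spatial.transform import Rotation as R
from scipy.optimize import least_squares
C={'side':(54.3921931149217,283.8407247839159,212.6196607196747,0.029215377319677216,[583.42837268,857.28349214,742.72745392],[-2.19906413,0.00963819,3.07749896]),
'top':(57.58263453172586,280.1378227514732,211.22892527011263,-0.0005777327818332877,[404.07381611,22.53884266,1064.26985566],[-2.99871781,-0.01895666,-1.5760754])}
def proj(n,P):
    f,cx,cy,k,e,o=C[n]; p=(np.atleast_2d(P)-e)@R.from_euler('xyz',o).as_matrix(); s=p[:,:2]/p[:,2:]
    s=s*(1+k*(s**2).sum(1,keepdims=True)); return s*210/np.tan(np.radians(f/2))+[cx,cy]
def tri(t,s):
    r=least_squares(lambda P:np.r_[(proj('top',P)-t).ravel(),(proj('side',P)-s).ravel()],[450,0,100]); return r.x,np.abs(r.fun).max()
E
cat > m.py <<'E'
from vis import *
tc=lambda u:(np.array(u)+.5)/4.6-.5+[195,140]
sc=lambda u:(np.array(u)+.5)/4.6-.5+[215,160]
T={0:(304,276),1:(230,359),2:(266,466),3:(377,487),4:(449,402),5:(412,297)}
S={1:(346,357),2:(451,328),3:(458,260),4:(372,220),5:(280,244)}
for i in S: p,e=tri(tc(T[i]),sc(S[i]));print(i,p.round(1),e.round(2))
print('vent',*tri(tc((341,378)),sc((361,266))))
# shelf right-front/left-front lower etc: board front-left base corner(top view 517,484 / 250,570)
print('base front-left',*tri(tc((250,571)),sc((214,590))), 'front-right?',*tri(tc((517,480)),sc((548,482))))
print('base fl2',*tri(tc((250,571)),sc((548,482))))
# joint fit: centre, yaw, lid height + tilt
def model(x):
    c=np.array(x[:3]); r=R.from_euler('zyx',[x[3],x[4],x[5]])
    a=np.radians(60*np.arange(6)); return c+r.apply(np.c_[61*np.cos(a),61*np.sin(a),10+0*a]), c+r.apply([0,0,26])
def res(x):
    P,v=model(x); o=[(proj('top',P[i])-tc(T[i])).ravel() for i in T]+[(proj('side',P[i])-sc(S[i])).ravel() for i in S]
    return np.concatenate(o+[(proj('top',v)-tc((341,378))).ravel(),(proj('side',v)-sc((361,266))).ravel()])
r=least_squares(res,[430,30,100,.3,0,0]);print(r.x,np.abs(r.fun).max(),np.sqrt((r.fun**2).mean()));print(model(r.x)[0].round(1))
E
python3 m.py
```

```text
1 [525.5  92.9 112. ] 0.2
2 [467.2  72.9 112.1] 0.26
3 [455.8  13.  112.6] 0.33
4 [501.2 -26.2 115. ] 0.22
5 [557.2  -6.2 115.9] 0.47
vent [512.86667156  32.30716058 126.10051605] 0.0676483362591398
base front-left [516.64520521  76.24349349 -97.21296521] 34.767979547852065 front-right? [ 424.84395678  -74.60759634 -134.96930625] 15.594455794568375
base fl2 [411.27663039  87.62563185   9.6007734 ] 0.07793230106130977
[ 5.13021086e+02  3.27035430e+01  1.02854021e+02  3.24902351e-01
 -6.84999499e-03 -2.30855135e-02] 1.0661077894306459 0.3342325679470688
[[570.8  52.4 112.8]
 [525.   92.7 111.6]
 [467.2  73.2 111.6]
 [455.1  13.5 112.9]
 [500.9 -26.9 114.1]
 [558.7  -7.4 114.1]]
```

```bash
cat > act.py <<'E'
from bench import robot
import numpy as np
from scipy.spatial.transform import Rotation as R
Cx=np.array([513.0,32.6]);psi=.325;t=np.radians(35);HOV=127
S=R.from_euler('z',psi)
def ori(sgn):
    z=np.array([np.sin(t),0,-np.cos(t)]);y=np.array([0,sgn,0.]);x=np.cross(y,z)
    return (S*R.from_matrix(np.c_[x,y,z])).as_euler('xyz')
def tcp(x,y,z):  # contact point in stand frame -> TCP (world)
    return S.apply([x+7.5*np.cos(t),y,z+7.5*np.sin(t)])+np.r_[Cx,0]
def cz(): return robot.current_tcp_pos()[2]-7.5*np.sin(t)
def pad(i,r=60):
    a=np.radians(60*i);return r*np.cos(a),r*np.sin(a)
def press(i,f=26,hov=HOV,speed=18):
    x,y=pad(i)
    robot.move_linear(tcp(x,y,hov),speed=160)
    h0=robot.move_linear(tcp(x,y,103),speed=40,f_stop=3); c=cz()
    h1=robot.move_linear(tcp(x,y,103),speed=speed,f_stop=f); e=cz(); F=robot.current_contact_force()
    robot.move_linear(tcp(x,y,hov),speed=120)
    print(f"pad{i} contact {c:.1f} {h0} end {e:.1f} {h1} F {np.round(F,1)} t {robot.current_t():.1f}",flush=True)
    return c,e
E
python3 - <<'E'
from act import *
robot.move_gripper(0)
o=[ori(s) for s in(1,-1)]; qs=[robot.inverse_kinematics(tcp(0,0,250),k) for k in o]; print(qs)
for s in (0,1):print([robot.inverse_kinematics(tcp(*pad(i),105),o[s]) is not None for i in range(6)])
q=robot.current_qpos(); k=min((j for j in(0,1) if qs[j] is not None),key=lambda j:abs(qs[j][5]-q[5])); print(k)
robot.move_ptp([330,300,300],robot.current_eef_rot())
robot.move_ptp(tcp(-61,0,250),o[k])
robot.move_linear(tcp(*pad(3),HOV),speed=160)
print(robot.current_tcp_pos(),robot.current_contact_force(),robot.current_t())
press(3)
E
```

```text
[array([-0.45412467, -0.1541723 ,  2.05493291,  0.5600771 ,  0.86121955,
       -2.63880654]), array([-0.45412467, -0.1541723 ,  2.05493291,  0.5600771 ,  0.86121955,
        0.50278611])]
[True, True, True, True, True, False]
[True, True, True, True, True, True]
1
[462.37668595  15.68677237 131.7240649 ] [ 0.57853552 -0.3669629   0.25833161] 4.8
pad3 contact 113.1 True end 107.5 True F [-11.7  -1.9  16.4] t 6.2
```

Run:
```python
from act import *
for i in (4,5,0,1,2,3): press(i)
```

```text
pad4 contact 109.8 True end 107.8 True F [-8.3 -1.1 13.8] t 7.8
pad5 contact 110.6 True end 107.9 True F [-4.5 -0.4 10.9] t 9.5
pad0 contact 110.6 True end 107.5 True F [-4.5 -0.9 10.4] t 11.2
pad1 contact 108.3 True end 107.2 True F [-9.7 -1.6 13.2] t 12.8
pad2 contact 107.4 True end 107.2 True F [-11.3  -3.   16.4] t 14.3
pad3 contact 107.6 True end 107.1 True F [-11.3  -3.7  17.8] t 15.9
```

Run:
```python
from act import *
for i in (4,5,0,1,2,3,4,5,0): press(i,f=36)
```

```text
pad4 contact 107.7 True end 107.1 True F [-11.5  -1.7  17.3] t 17.5
pad5 contact 107.7 True end 107.4 True F [-5.2 -1.5 10.5] t 19.0
pad0 contact 107.7 True end 107.5 True F [-5.2 -1.3  9.5] t 20.6
pad1 contact 107.6 True end 107.4 True F [-5.7 -0.4 11. ] t 22.2
pad2 contact 107.5 True end 107.4 True F [-3.6 -0.9 10.8] t 23.8
pad3 contact 107.6 True end 107.4 True F [-4.4 -0.1 11.3] t 25.4
pad4 contact 107.7 True end 107.4 True F [-5.1 -0.5 11.2] t 26.9
pad5 contact 107.8 True end 107.5 True F [-5.6 -0.2 10.6] t 28.5
pad0 contact 107.8 True end 107.5 True F [-4.7 -0.4  9.6] t 30.1
```

Run:
```python
from act import *
def slow(i):
    x,y=pad(i); robot.move_linear(tcp(x,y,HOV),speed=160); robot.move_linear(tcp(x,y,103),speed=40,f_stop=3)
    z=cz(); L=[]
    for k in range(12):
        z-=.4; s=robot.move_linear(tcp(x,y,z),speed=20,f_stop=25); F=robot.current_contact_force(); L.append((round(z,1),round(cz(),2),round(F[2],1),round(float(np.hypot(F[0],F[1])),1)))
        if np.linalg.norm(F)>38 or s: break
    robot.move_linear(tcp(x,y,HOV),speed=120); print(i,L,robot.current_t(),flush=True)
for i in (1,3,5): slow(i)
```

```text
1 [(np.float64(107.3), np.float64(107.92), np.float64(4.8), 2.4), (np.float64(106.9), np.float64(107.76), np.float64(8.5), 4.1), (np.float64(106.5), np.float64(107.59), np.float64(11.2), 5.6), (np.float64(106.1), np.float64(107.48), np.float64(14.2), 8.6), (np.float64(105.7), np.float64(107.34), np.float64(17.6), 11.8), (np.float64(105.3), np.float64(107.24), np.float64(21.0), 13.1), (np.float64(104.9), np.float64(107.15), np.float64(25.0), 16.3), (np.float64(104.5), np.float64(107.03), np.float64(29.2), 19.6), (np.float64(104.1), np.float64(106.95), np.float64(32.4), 22.7)] 33.7083
3 [(np.float64(107.3), np.float64(107.7), np.float64(8.9), 4.3), (np.float64(106.9), np.float64(107.53), np.float64(12.0), 6.0), (np.float64(106.5), np.float64(107.35), np.float64(16.0), 10.1), (np.float64(106.1), np.float64(107.2), np.float64(21.2), 14.1), (np.float64(105.7), np.float64(107.1), np.float64(25.8), 17.3), (np.float64(105.3), np.float64(106.94), np.float64(32.0), 22.4)] 36.8417
5 [(np.float64(107.5), np.float64(107.95), np.float64(5.1), 2.2), (np.float64(107.1), np.float64(107.79), np.float64(7.3), 4.1), (np.float64(106.7), np.float64(107.66), np.float64(10.2), 5.9), (np.float64(106.3), np.float64(107.51), np.float64(12.4), 7.2), (np.float64(105.9), np.float64(107.4), np.float64(14.9), 9.8), (np.float64(105.5), np.float64(107.32), np.float64(19.3), 11.0), (np.float64(105.1), np.float64(107.19), np.float64(22.3), 14.5), (np.float64(104.7), np.float64(107.12), np.float64(26.4), 17.6), (np.float64(104.3), np.float64(107.02), np.float64(29.7), 19.7), (np.float64(103.9), np.float64(106.97), np.float64(31.8), 22.5)] 40.9833
```

Run:
```python
from act import *
for i in (4,2,0):
    x,y=pad(i); robot.move_linear(tcp(x,y,HOV+(12 if i!=2 else 12)),speed=200)
    robot.move_linear(tcp(x,y,103),speed=40,f_stop=3);c=cz()
    L=[]
    for z in (106,105,104.3):
        robot.move_linear(tcp(x,y,z),speed=20,f_stop=30); F=robot.current_contact_force(); L.append((float(round(cz(),2)),float(round(F[2],1))))
        if np.linalg.norm(F)>38: break
    robot.move_linear(tcp(x,y,HOV+12),speed=150); print(i,c,L,robot.current_t(),flush=True)
```

```text
4 107.76493339186788 [(107.15, 23.4), (106.92, 33.2)] 43.05
2 107.72120681840038 [(107.14, 22.5), (106.88, 34.7)] 45.3333
0 107.81607764070269 [(107.39, 16.2), (107.17, 22.8), (107.04, 29.6)] 47.875
```

Run:
```python
from act import *
robot.move_linear(tcp(0,0,139),speed=160)
robot.move_linear(tcp(0,0,113),speed=40,f_stop=3);print('contact',cz())
s=robot.move_linear(tcp(0,0,113),speed=15,f_stop=20);print(s,cz(),robot.current_contact_force())
robot.move_linear(tcp(0,0,113.5),speed=15,f_stop=15);print(s,cz(),robot.current_contact_force())
robot.move_linear(tcp(0,0,135),speed=150)
robot.move_linear(tcp(-200,0,250),speed=220)
import cv2
print(robot.current_t())
a=robot.get_image("side")["img"][160:290,215:345];cv2.imwrite("pics/side1.png",cv2.resize(a,None,fx=4.6,fy=4.6,interpolation=cv2.INTER_CUBIC))
cv2.imwrite("pics/top1.png",robot.get_image("top")["img"])
```

```text
contact 122.29319218373504
True 117.77632958481773 [-0.60694204  0.38605054  7.70440369]
True 117.76314456312383 [-0.94426807  0.36775777  7.7043255 ]
51.65
```

View pics/side1.png

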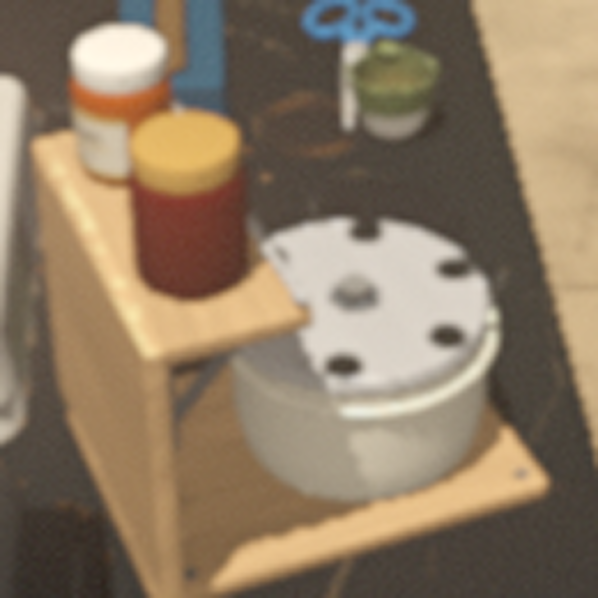

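View pics/top1.png

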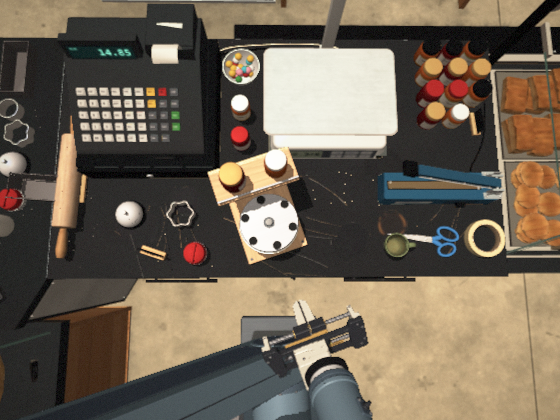

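The side view shows the lid flush with the rim all round and the button low at (355,292). In the top view nothing else has moved. There's time for one quasi-static check that the stopper is fully down.

Run:
```python
from act import *
robot.move_linear(tcp(0,0,138),speed=250)
robot.move_linear(tcp(0,0,113),speed=40,f_stop=3);print('contact',cz())
for z in (116.3,115.5,114.7,114):
    robot.move_linear(tcp(0,0,z),speed=15,f_stop=20); F=robot.current_contact_force();print(cz(),F[2])
    if F[2]>22: break
robot.move_linear(tcp(0,0,138),speed=150)
robot.move_linear(tcp(-200,0,250),speed=250)
print(robot.current_t())
if robot.current_t()<70: print(robot.hand_in())
```

```text
contact 117.7423481176723
117.50508109670992 12.682518470027327
117.23819445830631 19.78258899983155
117.0104291185869 26.951686636563704
56.9083
the job is handed in; nothing more can be done
None
```

The job is handed in at 56.9 s. The lid is flush at all six pads (z about 107 mm under a 30–35 N push), the vent stopper was pushed fully down last (z about 117 mm), and the jars and other things look undisturbed in the final pictures.

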